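Load a hard drive into the drive dock by feel

TASK

Take the hard drive with the orange sticker out of the storage rack and slide it upright, connector end down and label to the front, into the slot of the drive dock. Ease it gently down until you feel it go fully home on the hidden connector, without ramming it, let go, then press the dock's power button right in. Leave the other two drives standing in the rack and disturb nothing else.

Things in the scene. Friction and masses are not known exactly. Their poses are not given: they have to be found in the camera images.
- drive_orange: The drive to load: hard drive, 26.1 (x) by 101.6 (y) by 147 mm (z), 0.5 to 0.7 kg, standing on its connector end in the rack. Grip it across the 26.1 mm thickness near the top. Orange sticker on its top end and the head of its label. Origin: centre of the underside (connector end); z up its length; label face is -x, circuit board +x
- drive_orange_label (a point): a point on the middle of the drive's white label (its -x face), 100 mm above the underside
- drive_blue: bystander: same drive with a blue sticker, in the same rack, same frame
- drive_white: bystander: same drive with a white sticker, in the same rack, same frame
- rack: blue plastic drive rack with dark foam bars, fixed, 260 (x) by 134 (y) by 40 mm high. Three 33 by 110 mm pockets in a row along its x axis, 75 mm apart, the middle one at its centre, 27 mm deep (32 mm at the end walls); the drives stand on the pocket floors 8 mm above the table, labels to -x. Which drive is where varies. Origin: centre of underside
- dock: black top-loading drive dock, fixed. Origin on the table under it; base x -80 to +70 mm, y +-70. Front is -x: a ledge 42 mm high (x -81 to 0) with the power button. Behind it the slot tower, 70 mm high, x 0 to 60, y +-68, with the slot centred at x = 30. The drive goes in with its axes along the dock's, label to -x. Inside, more than 25 N between drive and dock or connector does damage
- slot (a point): centre of the slot mouth, on top of the tower, 70 mm up. Slot 29.1 (x) by 104.6 mm (y), mouth bevelled 4 mm. The drive meets the unseen connector 28 to 52 mm below this point (varies). The connector then resists with 9 N (+ 60 N per m/s) through 4 mm of travel, then stops firmly (20 N per mm): home. It stays where pushed; the drive's weight alone does not push it in
- power (a joint): power button travel, m: 0 out, 0.005 fully pressed; springs back; fully down takes about 4.5 N
- power_top (a point): centre of the top of the round red power button (22 mm across) on the dock's front ledge; pressed straight down. 82 mm in front of the slot centre
- screwdriver: bystander: loose screwdriver at the far side of the mat; origin at its middle, on its underside
- mug: bystander: blue mug on the right, 95 mm high; origin: centre of underside
- label_roll: bystander: roll of paper labels on the left, 68 mm across, 62 mm high; origin: centre of underside
- label_core: bystander: cardboard-coloured roll on the left, 60 mm across, 62 mm high; origin: centre of underside
There are look-alikes about, which are no part of the job. What is shaped like the dock but brown or yellow is not meant.

How it is judged (in metres and radians):
On the way, in this order (a step that is already met when the one before it is completed fails the run):
1. the orange drive is in the slot, label to the front, pushed fully home on the connector, and let go (distance of connector_c0 from where it was at the start of the episode above 0.0033 m and z of connector_c0 in the frame of drive_orange above -0.0065 m and horizontal distance between drive_orange and slot below 0.004 m and angle between the y axis of drive_orange and the y axis of dock, either way round below 0.07 rad and x of drive_orange_label in the frame of dock below 0.028 m and angle between drive_orange's own z axis and vertical below 0.07 rad and contact force between the fingers and drive_orange below 0.1 N), for 0.2 s.
2. the power button is pressed in (value of joint power above 0.004 m), for 0.1 s.
At the end, for the whole second after the job is handed in: the orange drive stands released and at rest in the dock slot, label to the front, centred within 4 mm, upright and square within 4 degrees, underside within 1.5 mm of the connector, which is pushed in at least 3 of its 4 mm; the power button was then pressed in over 4 mm and is out again (all of step 1 and linear speed of drive_orange below 0.01 m/s and value of joint power below 0.002 m); the robot touches nothing.
It fails at once if the drive is rammed: it bears on the connector or the dock with more than 25 N (contact force between drive_orange and connector_c0 above 25 N or contact force between drive_orange and dock above 25 N).
It fails at once if another drive is moved by more than 15 mm (distance of any of drive_blue, drive_white from where it was at the start of the episode above 0.015 m).
It fails at once if a bystander is moved by more than 30 mm (distance of any of screwdriver, mug, label_roll, label_core from where it was at the start of the episode above 0.03 m).
It also fails if it takes over 56 s, if anything falls off the work surface, if the arm or the gripper's body presses on something with over 40 N, if the wrist force passes 120 N, or if a joint passes its speed limit or range.

ROBOT

A 6-joint arm with a two-finger parallel gripper is mounted at the origin on the work surface. World frame = base frame: x ahead of the robot, y to its left, z up, the work surface at z = 0. Lengths are in mm, angles in degrees, forces in N, time in s.
With the tool pointing down it reaches from about 350 to 925 mm from the base axis. Payload 6.4 kg.
Tool frame: the origin (TCP) lies at the very end of the fingers, on their centre line; the grasp point (between the pads) lies 19 mm behind it; z points along the fingers, y is the line along which they close (so a half turn about z gives the same grasp; the last joint's range is limited). The gripper opens to 85 mm and grips with 20 to 120 N. Pads are 22 mm wide; open, the fingers measure 114 mm over their backs; the gripper's body (76 mm by 85 mm) begins 54 mm behind the grasp point. The pads swing forward as they close: fully open they stand 13 mm farther back than shut.
Start: joints at [-79.418, 14.043, 89.255, -0, 76.702, -9.975], TCP at [228.253, -608.617, 231.29] pointing down, gripper open.
Joint ranges: [-179.41, 179.41], [-58.25, 129.5], [7.25, 145.43], [-54.29, 234.29], [11.92, 165.04], [-157.13, 157.13]. Speed limits (degrees/s): [147.25, 147.25, 180, 180, 180, 180].

INTERFACE

Orientations are given as a 3x3 rotation matrix whose columns are the frame's x, y, z axes.
In Python, from cell import bot gives the robot as it stands. Calls block until the motion is done:
- bot.move_to(position, orientation): joint-space move of the TCP to a pose.
- bot.movel(position, rotation=None, speed=150, threshold=None): straight line of the TCP; rotation=None keeps the orientation; speed is the mean speed in mm/s. With threshold (N) it stops when the force on the tool has changed by that much, and returns True; else False.
- bot.set_joints(angles): joint-space move.
- bot.grip(opening, strength=None): opening from 0.0 (shut) to 1.0 (fully open); strength is the grip in N (None keeps the last); returns when the fingers have stopped.
- bot.hold(seconds).
- bot.ik(position, orientation): joint angles nearest the present ones, or None.
- bot.grab_frame(name): name is "scene" or "top"; returns the picture (400x640x3 uint8, red, green, blue); there is no depth.
- bot.camera_params(name): a dict with "K" (3x3 intrinsics, pixels), "k1" (the pictures are not rectified: a ray, as slopes to the right and down, at radius r is drawn at 1 + k1 r^2 times it, then the intrinsics apply), "pose" (4x4, takes a point from camera to world coordinates). Camera axes: x right, y up, looking along -z (the intrinsics and any distortion apply to the point x, -y, -z); pixel columns grow to the right and rows downward; lengths in mm; the calibration is good to about 2 mm. A picture is of the moment at which its call begins. camera_params takes no time and is no camera call.
A pose or a line that the arm cannot do raises bot.IKError and nothing moves.
- bot.close_job(): hands the job in; it is judged then, once.
Trained networks look in the newest picture that a camera, given by its name, has taken for a name from the list of things; names that differ only in an ending like _2 or _b are one class to them, and where a whole thing is asked for, a point or a joint stands for the part that bears it (a point fixed in the world has none). Each returns a list of dicts, best first, with "confidence" (0 to 1); they miss things now and then, are a little off and sometimes report something else, mostly with a low value. They report only what shows in the picture. A call takes as long as a camera call. They do not tell look-alikes from the thing itself.
- bot.cut_out(camera, name): "region" (400x640 bool, what is visible of it) and "bbox" ([left, top, width, height] in pixels, round what is visible of it).
Readings, each from a call of its own:
- bot.current_time_s(): time.
- bot.current_q(): joint angles.
- bot.current_qvel(): joint speeds.
- bot.current_tau(): joint torques, N m.
- bot.current_position(): TCP position.
- bot.current_tcp_rot(): TCP orientation.
- bot.current_force(): force on the tool from outside, world axes, zero at the start.
- bot.current_wrist_torque(): the same for the moment, N m.
- bot.current_width(): opening from 0.0 (shut) to 1.0 (fully open).
- bot.current_finger_force(): force on a finger pad.
Only numpy, scipy, OpenCV 4.12 (cv2) and the standard library are available. Lean on these libraries where they do the work, as an engineer would, in place of code of your own. Each camera call takes 0.05 s, during which the arm holds its last target. There are 200 camera calls.

## Working session

There is one attempt and no reset: what is moved stays moved. The work goes in short steps, each a Python script; the robot and the scene stay as the last script left them, time stands still between calls to the robot, and variables do not carry over. Pictures are saved under pics/ and viewed, at most 10 in all, crops included, and the job is handed in when it is done.

```bash
mkdir -p pics; ls; python3 - <<'E'
from cell import bot
import cv2
for n in("scene","top"):
    im=bot.grab_frame(n); cv2.imwrite(f"pics/{n}0.png",im[:,:,::-1])
    p=bot.camera_params(n); print(n,p)
    for o in("drive_orange","rack","dock","slot","power_top","power","drive_orange_label"):
        try: print(o,[(round(d["confidence"],2),d["bbox"]) for d in bot.cut_out(n,o)])
        except Exception as e: print(o,e)
print(bot.current_time_s())
E
```

```text
pics
scene {'K': array([[450.53649042,   0.        , 319.13469198],
       [  0.        , 450.53649042, 195.92975331],
       [  0.        ,   0.        ,   1.        ]]), 'k1': -0.022747453305869168, 'pose': array([[ 7.08409669e-01, -5.64600583e-01,  4.23535031e-01,
         1.10709254e+03],
       [ 7.05695457e-01,  5.77002994e-01, -4.11170850e-01,
        -5.67204705e+02],
       [-1.22336793e-02,  5.90164153e-01,  8.07190566e-01,
         1.20573457e+03],
       [ 0.00000000e+00,  0.00000000e+00,  0.00000000e+00,
         1.00000000e+00]])}
drive_orange [(0.85, [362.1, 158.8, 26.8, 48.6])]
rack [(0.8, [308.0, 163.0, 88.1, 56.3])]
dock [(0.96, [240.7, 219.8, 63.9, 69.0]), (0.9, [199.4, 188.2, 49.9, 44.3]), (0.72, [287.9, 107.2, 51.2, 40.2])]
slot [(0.98, [287.7, 106.8, 55.7, 43.4]), (0.93, [198.8, 184.1, 50.7, 49.3])]
power_top [(0.43, [260.9, 230.6, 7.0, 10.7])]
power []
drive_orange_label [(0.95, [361.0, 159.6, 26.4, 46.7])]
top {'K': array([[482.73215327,   0.        , 314.13019998],
       [  0.        , 482.73215327, 192.43067035],
       [  0.        ,   0.        ,   1.    
[... 225 characters left out ...]
.18408651e-02,  1.33969986e-01,  9.90744679e-01,
         1.62514091e+03],
       [ 0.00000000e+00,  0.00000000e+00,  0.00000000e+00,
         1.00000000e+00]])}
drive_orange [(0.61, [296.2, 120.3, 29.3, 8.8]), (0.58, [244.7, 158.0, 37.9, 18.2])]
rack [(0.62, [241.5, 151.9, 49.2, 78.8])]
dock [(0.93, [344.3, 167.7, 53.7, 54.3]), (0.79, [211.0, 252.9, 47.2, 50.4]), (0.62, [348.3, 233.0, 55.7, 60.2]), (0.28, [248.4, 155.8, 29.5, 18.0])]
slot [(0.94, [209.2, 253.7, 50.1, 50.1]), (0.73, [346.1, 233.4, 55.7, 59.3]), (0.73, [161.0, 171.4, 22.5, 22.6]), (0.67, [345.9, 168.0, 58.7, 49.9])]
power_top [(0.55, [228.7, 289.5, 4.4, 7.1])]
power [(0.42, [226.2, 289.7, 9.6, 8.9])]
drive_orange_label []
0.8
```

```bash
python3 - <<'E'
import cv2
a=cv2.imread("pics/scene0.png")[90:310,170:430]; b=cv2.imread("pics/top0.png")[100:325,150:430]
cv2.imwrite("pics/s1.png",cv2.resize(a,None,fx=3,fy=2.7,interpolation=2)); cv2.imwrite("pics/t1.png",cv2.resize(b,None,fx=2.8,fy=2.6,interpolation=2))
E
```

```text
(no output)
```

View pics/s1.png

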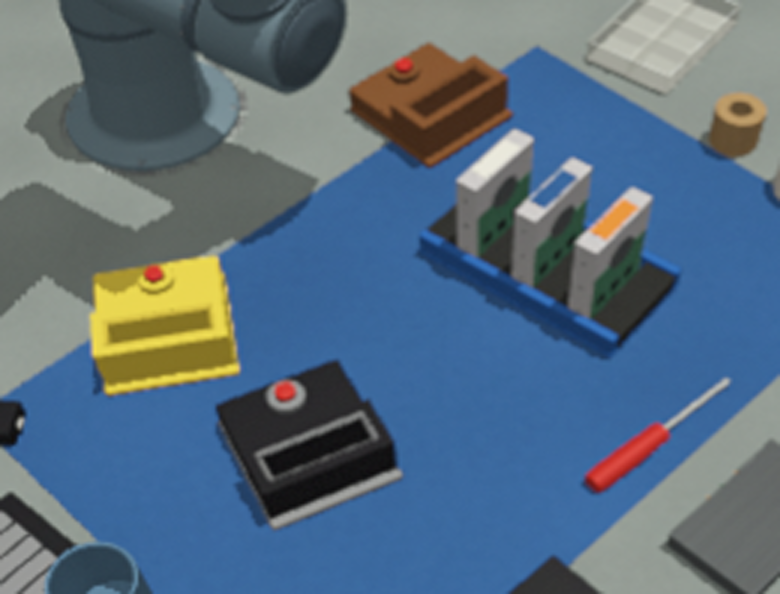

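View pics/t1.png

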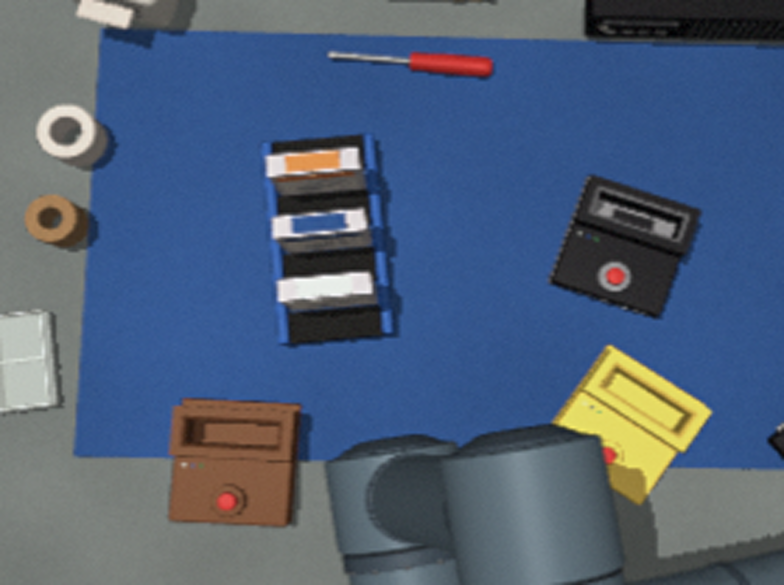

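The scene shows three dock look-alikes: brown (scene ~313,125), yellow (~224,210) and black (~268,252). The black one is meant, at (370,195) in the top picture. The orange-stickered drive is the far one in the rack, at top (262,162) and scene (375,172). Next I'll measure the sticker, button and slot frame by colour.

```bash
cat > h.py <<'E'
import numpy as np, cv2
from cell import bot
def to_plane(cam,uv,z):
    p=bot.camera_params(cam); K=p["K"]; T=p["pose"]
    d=(np.asarray(uv,float).reshape(-1,2)-K[:2,2])/K[0,0]
    s=d.copy()
    for _ in range(20): s=d/(1+p["k1"]*(s**2).sum(1,keepdims=True))
    r=np.c_[s[:,0],-s[:,1],-np.ones(len(s))]@T[:3,:3].T; o=T[:3,3]
    return (o+r*((z-o[2])/r[:,2])[:,None])[:,:2]
def proj(cam,P):
    p=bot.camera_params(cam); T=p["pose"]; c=(np.asarray(P,float).reshape(-1,3)-T[:3,3])@T[:3,:3]
    s=np.c_[c[:,0],-c[:,1]]/-c[:,2:]; s=s*(1+p["k1"]*(s**2).sum(1,keepdims=True))
    return s*p["K"][0,0]+p["K"][:2,2]
def blob(bgr,box,lo,hi):
    x0,y0,x1,y1=box; m=cv2.inRange(cv2.cvtColor(bgr[y0:y1,x0:x1],cv2.COLOR_BGR2HSV),lo,hi)
    n,l,st,c=cv2.connectedComponentsWithStats(m); i=1+np.argmax(st[1:,4]); ys,xs=np.where(l==i)
    return np.c_[xs+x0,ys+y0].astype(float)
def axis(P):
    c=P.mean(0); w,v=np.linalg.eigh(np.cov((P-c).T)); return c,np.degrees(np.arctan2(v[1,1],v[0,1])),np.sqrt(12*w)
E
python3 - <<'E'
from h import *
S=cv2.imread("pics/scene0.png");T=cv2.imread("pics/top0.png")
for cam,im,bx in(("scene",S,dict(o=(355,150,395,185),b=(340,140,375,170),pw=(255,222,275,248),pl=None)),("top",T,dict(o=(240,150,285,168),b=(240,175,285,195),pw=(360,195,380,215)))):
    for k,lo,hi,z in(("o",(8,120,170),(25,255,255),155),("b",(100,120,0),(115,255,255),155),("pw",(0,130,120),(8,255,255),50)):
        if k=="b":continue
        P=blob(im,bx[k],lo,hi); print(cam,k,len(P),P.mean(0),[np.round(a,1) for a in axis(to_plane(cam,P,z))])
cv2.imwrite("pics/c1.png",np.hstack([cv2.resize(S[210:300,230:320],(400,560),interpolation=0),cv2.resize(T[160:230,335:405],(400,560),interpolation=0)]))
cv2.imwrite("pics/c2.png",np.hstack([cv2.resize(S[150:225,300:400],(400,560),interpolation=0),cv2.resize(T[145:235,235:295],(400,560),interpolation=0)]))
E
```

```text
scene o 85 [374.18823529 171.02352941] [array([608.6, 149.6]), np.float64(96.2), array([17.3, 57.9])]
scene pw 33 [264.42424242 234.57575758] [array([ 484.7, -194.8]), np.float64(138.4), array([17. , 19.9])]
top o 105 [261.17142857 161.65714286] [array([608.1, 150.5]), np.float64(97.2), array([18. , 57.3])]
top pw 30 [369.36666667 205.63333333] [array([ 491.2, -199.8]), np.float64(-135.2), array([17. , 18.7])]
```

View pics/c1.png

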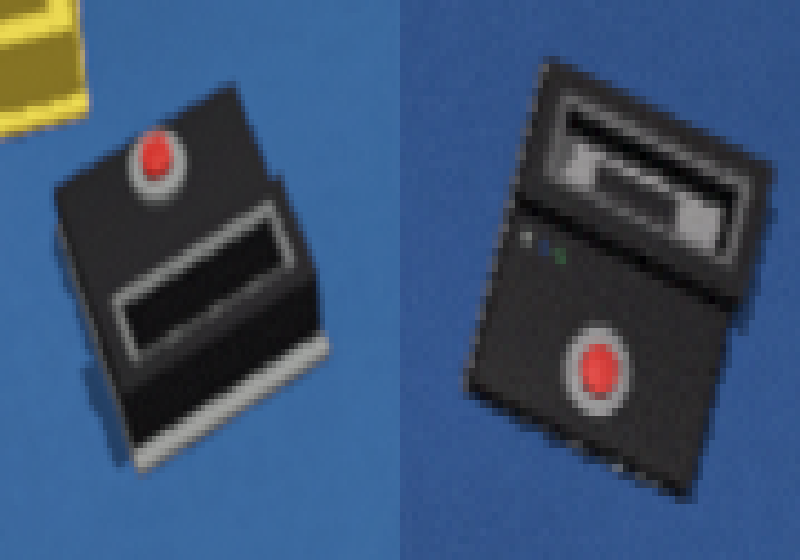

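View pics/c2.png

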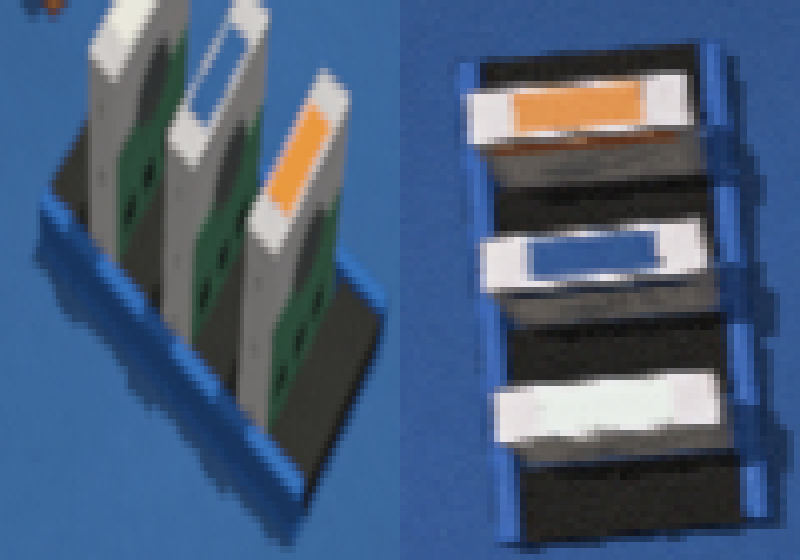

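The crops confirm it. Left picture: black dock with the red button in front and a grey slot bezel. Right picture: the orange drive at the far end of the rack, label side (-x) towards the robot. I'll now solve the dock's x, y and yaw from the bezel corners and the button.

```bash
python3 - <<'E'
from h import *
from scipy.optimize import least_squares
sc=np.array([(112,298),(273,202),(297,268),(138,362)])/[400/90,560/90]+[230,210]-.5
tp=(np.array([(558,95),(752,178),(738,265),(548,180)])-[400,0])/[400/70,8]+[335,160]-.5
for c,q in(("scene",sc),("top",tp)):
    w=to_plane(c,q,70); print(c,w.round(1).tolist(),w.mean(0).round(1),[np.linalg.norm(w[i]-w[i-1]).round(1) for i in range(4)])
    e=(w[1]-w[0]+w[2]-w[3]); print(np.degrees(np.arctan2(e[1],e[0])))
bs,bt=np.array([264.42,234.58]),np.array([369.37,205.63])
f=lambda p:np.r_[proj("scene",p)[0]-bs,proj("top",p)[0]-bt]
r=least_squares(f,[488,-197,45]);print("button",r.x,r.fun)
# joint fit of the dock: slot centre + yaw + button height + bezel half-sizes + per-camera pixel bias
loc={"scene":[(1,-1),(1,1)]}
def res(p):
    x,y,a,hx,hy,zb=p; R=np.array([[np.cos(a),-np.sin(a)],[np.sin(a),np.cos(a)]])
    # sides: -y is right (top view), +x far
    C=lambda s:np.r_[[x,y]+R@(np.array(s)*[hx,hy]),70]
    T=[C(s) for s in[(1,1),(1,-1),(-1,-1),(-1,1)]]; S=[C(s) for s in[(1,-1),(-1,-1),(-1,1),(1,1)]]
    S=[min(T,key=lambda P:np.linalg.norm(proj("scene",P)[0]-q)) for q in sc]
    B=np.r_[[x,y]+R@[-82,0],zb]
    return np.r_[(proj("scene",S)-sc).ravel(),(proj("top",T)-tp).ravel(),2*(proj("scene",B)[0]-bs),2*(proj("top",B)[0]-bt)]
r=least_squares(res,[570,-185,-.3,18,56,48]);print(r.x.round(2),np.degrees(r.x[2]));print(r.fun.round(1))
T=cv2.imread("pics/top0.png");
for k,b,lo,hi in(("b",(246,175,280,200),(100,120,120),(115,255,255)),):pass
# far and near drive tops -> rack direction
m=lambda x,y:np.array([(x-400)/(400/60)+235-.5,y/(560/90)+145-.5])
for n,(q) in dict(o=[(468,95),(690,72),(695,122),(470,145)],b=[(482,240),(705,218),(708,268),(485,292)],w=[(495,393),(718,370),(722,420),(498,443)]).items():
    w=to_plane("top",[m(*t) for t in q],155); e=w[0]-w[1]+w[3]-w[2]; print(n,w.mean(0).round(1),np.degrees(np.arctan2(e[1],e[0])).round(1),[np.linalg.norm(w[i]-w[i-1]).round(1) for i in range(4)])
E
```

```text
scene [[533.0, -270.6], [569.6, -163.6], [606.3, -176.7], [569.6, -280.2]] [ 569.6 -222.8] [np.float64(37.9), np.float64(113.1), np.float64(38.9), np.float64(109.8)]
70.82926397259011
top [[601.3, -172.7], [569.7, -284.2], [533.6, -276.1], [565.9, -167.3]] [ 567.6 -225.1] [np.float64(35.8), np.float64(115.9), np.float64(37.0), np.float64(113.6)]
-106.17265571961796
button [ 490.19855403 -198.30658371   60.33739859] [-0.05312134  0.00648249 -0.04769485 -0.03458797]
[ 5.6858e+02 -2.2344e+02 -3.1000e-01  1.8640e+01  5.6430e+01  6.0690e+01] -17.61847698798887
[-0.1  0.4 -0.5 -0.3 -0.3 -0.9 -0.8  0.5  0.8 -0.6 -0.4  0.1 -1.4 -0.1
 -1.  -0.6 -0.2  0.1  0.1 -0.2]
o [607.3 149.1] 98.0 [np.float64(25.3), np.float64(103.3), np.float64(25.4), np.float64(104.4)]
b [534.1 139.8] 97.9 [np.float64(26.0), np.float64(103.0), np.float64(25.1), np.float64(102.9)]
w [459.  131.1] 97.7 [np.float64(24.6), np.float64(102.4), np.float64(24.7), np.float64(102.6)]
```

```bash
cat >> h.py <<'E'
def Rz(deg,flip=1):
    a=np.radians(deg); y=flip*np.array([np.cos(a),np.sin(a),0]); z=np.array([0,0,-1.]); return np.c_[np.cross(y,z),y,z]
E
python3 - <<'E'
from h import *
for fl in(1,-1):
    print(fl,[None if (q:=bot.ik(p,Rz(a,fl))) is None else np.round(q) for p,a in(((608,150,300),7.2),((608,150,116),7.2),((568.6,-223.5,220),-17.6))])
fl=1 if abs(bot.ik((608,150,300),Rz(7.2,1))[5])<abs(bot.ik((608,150,300),Rz(7.2,-1))[5]) else -1
print(fl); R=Rz(7.2,fl)
bot.move_to((608,150,300),R); bot.grip(0.6,80)
print(bot.movel((608,150,180),speed=200), bot.movel((608,150,116),speed=60,threshold=8),bot.current_position(),bot.current_force())
bot.grip(0.0,80); print(bot.current_width()*85,bot.current_finger_force(),bot.current_force(),bot.current_position(),bot.current_time_s())
im=bot.grab_frame("scene");cv2.imwrite("pics/s2.png",im[:,:,::-1])
cv2.imwrite("pics/s2c.png",cv2.resize(im[100:240,280:420,::-1],(560,560),interpolation=2))
E
```

```text
1 [array([ 4.,  8., 89., -0., 83., -4.]), array([ 4., 18., 97., -0., 65., -4.]), array([-32.,   9.,  96.,  -0.,  75., -14.])]
-1 [None, None, None]Traceback (most recent call last):
  File "<stdin>", line 4, in <module>
TypeError: 'NoneType' object is not subscriptable
```

```bash
python3 - <<'E'
from h import *
R=Rz(7.2)
bot.move_to((608,150,300),R); bot.grip(0.6,80)
print(bot.movel((608,150,180),speed=200), bot.movel((608,150,116),speed=60,threshold=8),bot.current_position(),bot.current_force())
bot.grip(0.0,80); print(bot.current_width()*85,bot.current_finger_force(),bot.current_force(),bot.current_position(),bot.current_time_s())
im=bot.grab_frame("scene");cv2.imwrite("pics/s2.png",im[:,:,::-1])
cv2.imwrite("pics/s2c.png",cv2.resize(im[100:240,280:420,::-1],(560,560),interpolation=2))
E
```

```text
False False [608.39535229 150.04502347 116.57066772] [0.17221591 0.01077046 0.60410263]
25.27449258465388 79.39097285270691 [-1.98242962  0.1780111   3.18807644] [608.09443426 150.01204531 116.61789486] 6.525
```

View pics/s2c.png

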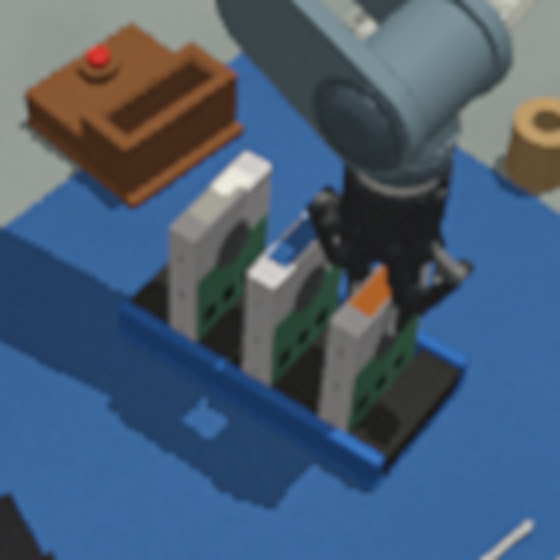

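The fingers hold the orange drive (crop ~370,300) and the others still stand. Next I lift it, carry it above the dock and check.

```bash
python3 - <<'E'
from h import *
bot.movel((608,150,240),speed=100)
print(bot.current_width()*85,bot.current_force())
Rd=Rz(-17.6)
bot.movel((590,-40,240),speed=200)
bot.movel((568.6,-223.5,240),Rd,speed=150)
bot.movel((568.6,-223.5,202),speed=80); bot.hold(.3)
print(bot.current_position(),bot.current_force(),bot.current_wrist_torque(),bot.current_time_s())
a=bot.grab_frame("scene");b=bot.grab_frame("top")
cv2.imwrite("pics/s3.png",a[:,:,::-1]);cv2.imwrite("pics/t3.png",b[:,:,::-1])
cv2.imwrite("pics/c3.png",np.hstack([cv2.resize(a[190:300,220:320,::-1],(400,440),interpolation=2),cv2.resize(b[145:245,325:415,::-1],(396,440),interpolation=2)]))
E
```

```text
25.523211254917143 [ 1.1676718  -0.07934117 -5.85366424]
[ 568.8530918  -223.66777464  202.59226864] [-0.33664944  0.55026955 -6.95770357] [-0.01628773  0.03296439  0.04351033] 11.3833
```

View pics/c3.png

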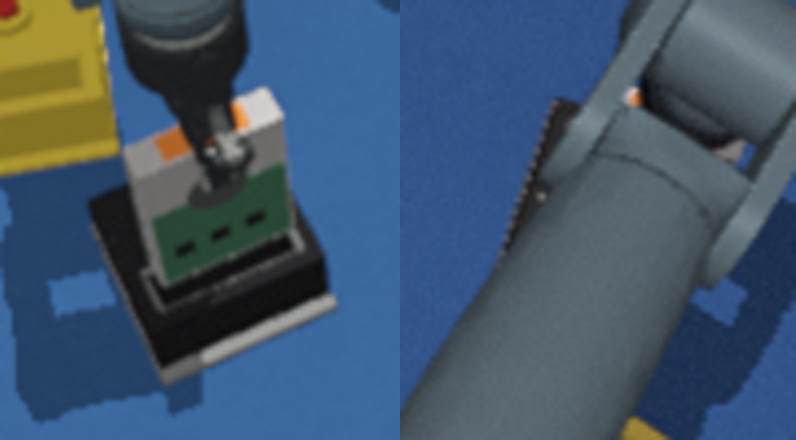

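The drive hangs square over the black slot with its green board to the rear. The rear bottom corners are at crop ~(165,282) and (298,232). I check these against the prediction.

```bash
python3 - <<'E'
from h import *
c=np.array([568.85,-223.67]); a=np.radians(-17.6); R=np.array([[np.cos(a),-np.sin(a)],[np.sin(a),np.cos(a)]])
obs=np.array([(165,282),(298,232),(283,88+25),(125,150)])/4+[220,190]-.5
w=to_plane("scene",obs[:2],94); print(((w-c)@R).round(1),"expect x 13, y -50.8/50.8")
im=cv2.imread("pics/s3.png")[190:300,220:320]; im=cv2.resize(im,(700,770),interpolation=2)
def draw(P,col):
    q=((proj("scene",P)+.5-[220,190])*7*16).astype(np.int32); cv2.polylines(im,[q.reshape(-1,1,2)],True,col,1,cv2.LINE_AA,4)
box=lambda c,hx,hy,z:np.c_[(np.array([(hx,hy),(hx,-hy),(-hx,-hy),(-hx,hy)])@R.T+c),np.full(4,z)]
draw(box(c,13.05,50.8,94),(0,255,255)); draw(box(c,13.05,50.8,241),(0,255,255)); draw(box(np.array([568.6,-223.5]),18.55,56.3,70),(255,0,255))
cv2.imwrite("pics/c4.png",im[150:750])
E
```

```text
[[  8.9 -46.2]
 [ 16.3  52.7]] expect x 13, y -50.8/50.8
```

View pics/c4.png

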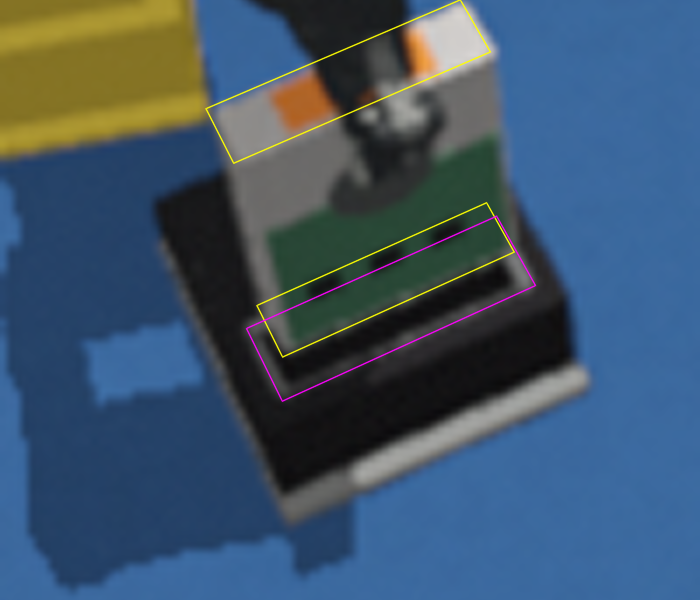

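```bash
python3 - <<'E'
from h import *
f0=bot.current_force();t0=bot.current_wrist_torque()
bot.movel((568.6,-223.5,184),speed=40)
for z in (178,174,170,166,162,158):
    h=bot.movel((568.6,-223.5,z),speed=12,threshold=5)
    print(h,bot.current_position().round(2),(bot.current_force()-f0).round(2),(bot.current_wrist_torque()-t0).round(2))
    if h:break
print(bot.current_time_s())
E
```

```text
False [ 568.63 -223.5   178.  ] [ 0.14 -0.39 -0.35] [-0.08 -0.01 -0.06]
False [ 568.69 -223.67  174.43] [-1.27 -0.24  3.65] [-0.02  0.2  -0.16]
False [ 568.3  -223.59  169.21] [-1.11 -1.94 -2.23] [-0.54  0.19 -0.11]
False [ 568.45 -223.58  165.77] [-2.06 -2.03  0.25] [-0.6   0.43 -0.13]
False [ 568.51 -223.54  161.76] [-2.13 -3.22  0.76] [-0.71  0.63 -0.16]
False [ 568.52 -223.51  157.72] [-3.01 -3.4  -0.15] [-0.77  0.81 -0.18]
15.15
```

```bash
python3 - <<'E'
from h import *
x,y=567.9,-224.4
bot.movel((x,y,157),speed=10)
f=bot.current_force(); print(f.round(2),bot.current_position().round(2))
h=bot.movel((x,y,122),speed=10,threshold=5.5)
print(h,bot.current_position().round(2),bot.current_force().round(2),bot.current_wrist_torque().round(2),bot.current_width()*85,bot.current_time_s())
E
```

```text
[-1.3  -0.5  -7.12] [ 568.12 -223.96  156.7 ]
True [ 567.74 -224.32  134.  ] [ 1.01 -0.92  2.78] [-0.16 -0.33 -0.04] 25.19234938771491 17.5833
```

Contact came at an underside about 44 mm below the mouth, within the connector range. Now the gentle push home.

```bash
python3 - <<'E'
from h import *
x,y=567.75,-224.35
z0=bot.current_position()[2]
for i in range(1,20):
    h=bot.movel((x,y,z0-0.5*i),speed=5,threshold=6)
    p=bot.current_position();F=bot.current_force()
    print(h,round(p[2],2),F.round(2),round(bot.current_width()*85,2))
    if F[2]+7>13.5 or z0-p[2]>6:break
print(bot.current_time_s())
E
```

```text
False 133.27 [ 3.88 -1.83 -0.14] 24.99
False 133.01 [ 2.6  -1.29  1.05] 25.16
False 132.56 [ 2.3  -1.14  2.96] 25.12
False 131.97 [ 1.6  -1.57  2.45] 25.08
False 131.39 [ 2.32 -1.87  2.18] 24.98
False 130.88 [ 2.46 -1.57  2.18] 25.64
False 130.38 [ 1.79 -0.37  2.52] 25.25
False 130.22 [ 1.33 -1.16  3.63] 24.99
False 130.08 [ 0.01 -1.05  5.95] 24.81
False 130.0 [-0.34  0.46  7.97] 24.92
20.6833
```

```bash
python3 - <<'E'
from h import *
bot.grip(0.65); bot.hold(.4); print(bot.current_width()*85,bot.current_finger_force(),bot.current_force().round(2))
p=bot.current_position()
print(bot.movel((p[0],p[1],230),speed=80,threshold=15),bot.current_position())
bot.grip(0.0)
bot.movel((490,-198.3,230),speed=150)
print(bot.current_force(),bot.current_time_s())
a=bot.grab_frame("scene");cv2.imwrite("pics/s5.png",a[:,:,::-1])
im=a[180:310,200:340,::-1]; im=cv2.resize(im,(700,650),interpolation=2)[:600]
cv2.imwrite("pics/c5.png",im)
E
```

```text
55.01831258833912 0.0 [0.09 0.33 0.42]
False [ 567.40198329 -224.14406404  229.16524313]
[-0.10301049  0.32028248 -0.08525114] 24.1667
```

View pics/c5.png

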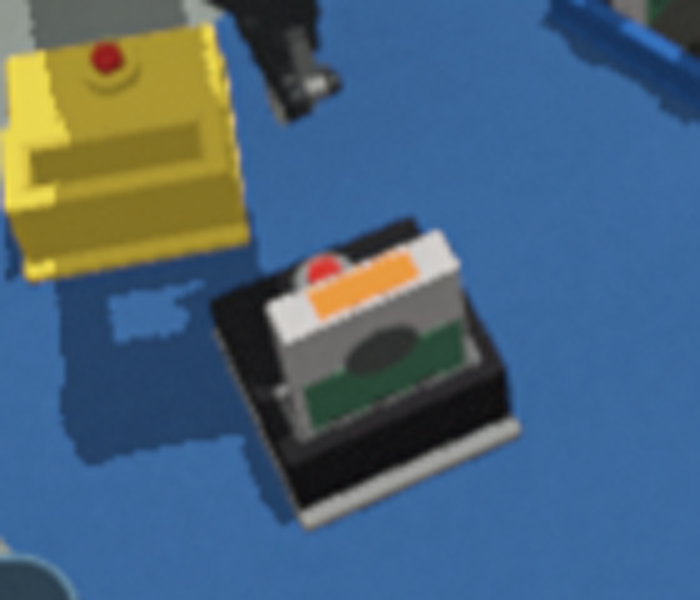

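The drive stands in the dock, released, with the board to the rear (sticker at crop ~360,285). Now I press the button.

```bash
python3 - <<'E'
from h import *
x,y=489.8,-199.0
bot.movel((x,y,75),speed=100)
c=bot.movel((x,y,38),speed=12,threshold=1.5);print(c,bot.current_position().round(2),bot.current_force().round(2))
c=bot.movel((x,y,38),speed=8,threshold=8);print(c,bot.current_position().round(2),bot.current_force().round(2))
bot.hold(.4);print(bot.current_position().round(2),bot.current_force().round(2),bot.current_time_s())
E
```

```text
True [ 489.76 -198.98   61.69] [ 1.14 -0.77  1.54]
True [ 489.74 -198.95   58.1 ] [-1.43  1.3   4.22]
[ 489.88 -199.05   58.08] [-2.32  1.71  4.39] 28.7083
```

```bash
python3 - <<'E'
from h import *
x,y=489.8,-199.0
z=bot.current_position()[2]
for i in range(12):
    z-=.5; bot.movel((x,y,z),speed=6); F=bot.current_force()
    print(bot.current_position()[2].round(2),F.round(2))
    if F[2]>12: break
bot.hold(.3);print(bot.current_time_s())
E
```

```text
57.99 [-1.87  1.95  7.03]
57.93 [-4.05  2.09 10.26]
57.87 [-5.06  2.2  14.22]
29.9
```

Firm bottom reached after about 4–5 mm of travel. I retract, check and hand in.

```bash
python3 - <<'E'
from h import *
bot.movel((489.8,-199,75),speed=40); bot.movel((470,-190,260),speed=150); bot.hold(.3)
print(bot.current_force().round(2),bot.current_time_s())
im=cv2.cvtColor(bot.grab_frame("scene"),cv2.COLOR_RGB2BGR)
P=blob(im,(250,215,300,260),(8,120,170),(25,255,255))
for z in(165,169,173): print(z,axis(to_plane("scene",P,z)))
cv2.imwrite("pics/c6.png",cv2.resize(im[90:310,180:420],(720,600),interpolation=2))
E
```

```text
[ 0.62 -0.13  0.34] 32.2
165 (array([ 565.5482621 , -221.73068714]), np.float64(71.87591528267089), array([17.96916337, 58.17951407]))
169 (array([ 567.62965458, -223.05849551]), np.float64(71.87591528267089), array([17.90009998, 57.95590465]))
173 (array([ 569.71104707, -224.38630389]), np.float64(71.87591528267089), array([17.83103659, 57.73229522]))
```

View pics/c6.png

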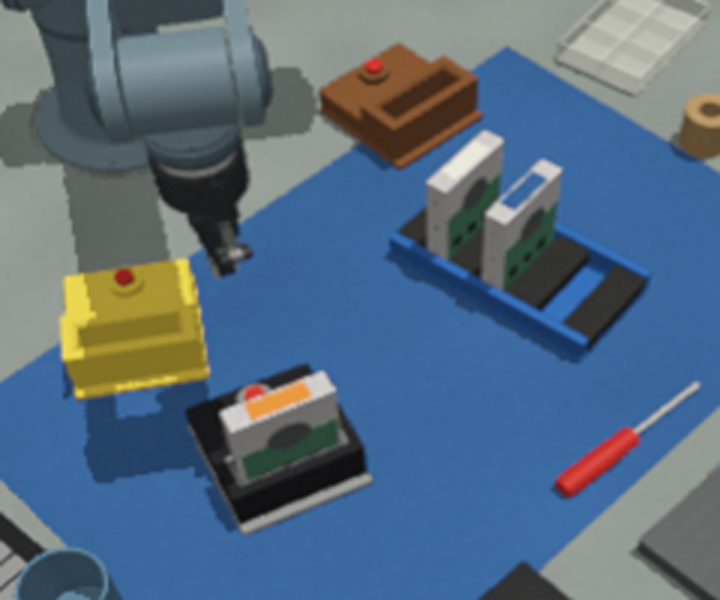

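The drive is seated at the expected height (top ~169 mm), the other drives stand in the rack and the robot is clear.

```bash
python3 -c "
from cell import bot
print(bot.close_job())"
```

```text
the job is handed in; nothing more can be done
None
```

The orange drive is seated in the black dock, label to the front, pushed home at about 15 N and released; the power button was then pressed to its stop, the other drives and items look undisturbed, and the job was handed in shortly after 32 s on the robot clock, though no verdict came back.

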